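# Clamp the tube rack in the mixer with its ratchet lever

### The arm

A 6-joint arm with a two-finger parallel gripper is mounted at the origin on the work surface. World frame = base frame: x ahead of the robot, y to its left, z up, the work surface at z = 0. Lengths are in mm, angles in rad, forces in N, time in s.
With the tool pointing down it reaches from about 350 to 925 mm from the base axis. Payload 6.4 kg.
Tool frame: the origin (TCP) lies between the finger pads; the fingertips stand 25 mm ahead of it and the grasp point (between the pads) lies 6 mm ahead of it; z points along the fingers, y is the line along which they close (so a half turn about z gives the same grasp; the last joint's range is limited). The gripper opens to 94 mm and grips with 3 to 60 N. Pads are 16 mm wide; open, the fingers measure 119 mm over their backs; the gripper's body (75 mm by 177 mm) begins 78 mm behind the grasp point.
Start: joints at [1.164, 0.245, 1.558, -0, 1.339, -0.174], TCP at [149.953, 632.478, 230.455] pointing down, gripper open.
Joint ranges: [-3.13, 3.13], [-1.02, 2.26], [0.13, 2.54], [-0.95, 4.09], [0.21, 2.88], [-2.74, 2.74]. Speed limits (rad/s): [2.57, 2.57, 3.14, 3.14, 3.14, 3.14].

### API

Orientations are given as a rotation vector (axis times angle).
In Python, from bench import status, vision, env gives the robot as it stands. The module is installed in compiled form; this text tells all that it offers.
- The arm moves only by the tool arm_command, never from a script. Its argument "deltas" is a list of rows, each a list of 3 entries, a list of its own where there are three numbers: the shift along the world's x, y, z scaled (see below), then the turn about the world's z scaled (see below), then the gripper's target within -1 to 1 (fully open at 1, half-way at 0, shut at -1). In form: [[[tx, ty, tz], roll, fingers], ...]. A call has 1 to 8 rows; each row shifts and turns the commanded pose from where the row before left it; what a row does not reach is not made up. The controller multiplies each number of a shift by 0.5 m and each number of a turn by 60 degrees. A row lasts 1/10 s, in which the tool goes at most 50 mm and 8.59 degrees, less where a joint would pass 70% of its speed; a pose out of reach is approached as far as the arm can. A call with a number of a shift or a turn outside -1 to 1 is refused whole. A call with a gripper value outside its range is refused whole. The fingers move at their own pace and stop on an object; "force" is the grip in N (left out, the last holds). Time passes only in rows, so rows that do not move let the fingers close. It gives the time, the measured TCP pose, the force, the opening and the grip force at its end, in the units of the state.
- status.get_obs(): the state, without advancing time (a new reading comes with each control period).
- vision.get_image(name): name is "scene" or "top"; returns (picture, depth): 480x640x3 uint8, red, green, blue; 480x640 float32, mm along the optical axis (not along the pixel's ray), 0 where there is no reading.
- vision.calibration(name): a dict with "intrinsics" (3x3 intrinsics, pixels), "view" (4x4, takes a point from world to camera coordinates). Camera axes: x right, y down, z forward; pixel columns grow to the right and rows downward; lengths in mm; the calibration is good to about 2 mm. A picture is of the moment at which its call begins. calibration takes no time and is no camera call.
- env.sign_off(): hands the job in; it is judged then, once.
The state is a dict: "t": time; "joint_positions": joint angles; "dq": joint speeds; "tau": joint torques, N m; "ee_pos": TCP position; "ee_rot": TCP orientation; "ft_force": force on the tool from outside, world axes, zero at the start; "torque": the same for the moment, N m; "grip_width": opening from 0.0 (shut) to 1.0 (fully open); "gripper_force": force on a finger pad.
Only numpy, scipy, OpenCV 4.12 (cv2) and the standard library are available. Lean on these libraries where they do the work, as an engineer would, in place of code of your own. Each camera call takes 0.05 s, during which the arm holds its last target. There are 200 camera calls.

### The job

Clamp the rack of tubes in the mixer for its run: with the ratchet lever, wind the sprung pressure plate down onto the tube caps until its four springs are about half squeezed, never squeezed solid. The lever grips one way and runs loose the other, and it may have been left set for lifting: try it both ways, and if it grips on the lifting way, flip the little reversing lever on its head over to the other side. Leave the rack in its place and do not disturb the other things on the bench.

Things in the scene. Friction and masses are not known exactly. Their poses are not given: they have to be found in the camera images.
- mixer: Fixed mixer: white base 230 x 280 x 68 mm, metal platform above (top 82 mm). Origin: centre of its underside, on the bench under the spindle axis; x to its rear, y to its left; yaw varies. Two 20 mm columns at y = +-115 mm, 286 mm high, carry a cross-beam 40 mm wide along y, top 250 mm. Only the ratchet lever, the spindle's square end (13 mm, to 298 mm) and the column ends stand above the beam.
- spindle (a joint): Angle in rad of the upright clamp spindle, positive anticlockwise from above. Clockwise (negative) lowers carriage and pressure plate 4 mm per rad, anticlockwise raises them. Stiff (0.5 N m): turns only when the ratchet lever drives it. Range -5.5 to 3, starts between -0.3 and 0.9; at 0 the plate hangs about 3 mm above the caps.
- ratchet_lever (a joint): Lever angle in rad about the spindle, positive anticlockwise from above, 0 = pointing to the mixer's front (-x), stops at +-1.35; stays where left. Steel head 72 mm across, 256-278 mm high; 20 mm arm, top 273 mm. One way it grips the spindle after up to 0.4 rad lost motion (about 5 N at the grip), the other way it clicks loose (2 N). Which way is unmarked and varies; the reversing lever swaps it.
- lever_grip (a point): Mid-height of the ratchet lever's upright black grip: round, 24 mm diameter, from 272 to 319 mm high, 130 mm from the spindle axis; this point is 298 mm high. The grip does not spin on the lever: turn the gripper with it or let it slip.
- selector_pivot (a point): Pivot of the reversing lever, on top of the ratchet lever's head (a disc 20 mm across, to 285 mm high), on its centre line 40 mm from the spindle axis towards the grip; this point is 292 mm high. Moves with the ratchet lever.
- selector_tip (a point): Point on the reversing lever, 30 mm out from its pivot: a dark fin 8 mm thick, 2-34 mm out towards the grip, 280-294 mm high. It leans 9 mm (4 mm on a tooth) to one side of the ratchet lever's centre line. Pushed sideways (1 N) 3 mm past the centre line it snaps over and reverses the ratchet, but only unloaded: swing the lever a little the loose way first. Which side is which is unmarked.
- pressure_plate (a joint): Squeeze of the four springs between carriage and pressure plate, in m: 0 while the plate (120 x 150 x 6 mm) hangs free; once it bears on the caps it grows 4 mm per rad of spindle; 0.016 = solid, 0.008 = half squeezed. All four together 2 N per mm. The bolt heads over the springs rise out of the carriage by this amount.
- tube_rack: Loose white rack 108 x 142 mm with 30 purple-capped tubes, 83 mm high over the caps, 0.4 kg, on the platform between low fences under the pressure plate; origin: centre of its underside. Stays where it is.
- reagent_bottle: Bystander: white capped bottle, 60 mm across, 130 mm high; origin: centre of its underside.
- slide_box: Bystander: black slide box 95 x 80 x 35 mm; origin: centre of its underside.
- beaker: Bystander: clear beaker, 68 mm across, 85 mm high; origin: centre of its underside.
There are look-alikes about, which are no part of the job. What is shaped like the tube_rack but yellow is not meant.

How it is judged:
By the outcome, as a careful person would: the job done as asked, in the order asked, and still so for the second after the job is handed in, with the robot touching nothing.
It also fails if it takes over 72 s, if anything falls off the work surface, if the arm or the gripper's body presses on something with over 40 N, if the wrist force passes 120 N, or if a joint passes its speed limit or range.

## Working session

There is one attempt and no reset: what is moved stays moved. The work goes in short steps, Python scripts to look and compute and a tool call to move; the robot and the scene stay as the last step left them, time stands still between calls to the robot, and variables do not carry over. Pictures are saved under pics/ and viewed, at most 10 in all, crops included, and the job is handed in when it is done.

Besides the shell and the picture viewer there is one more tool, called after "Emit:" as name([rows], argument=value, ...), one row to a line, values as JSON. arm_command: Moves the arm, as the interface text tells. Its arguments: {"type":"object","properties":{"deltas":{"type":"array"},"force":{"type":"number"}},"required":["deltas"]}

```bash
mkdir -p pics; cat > h.py <<'E'
import numpy as np, cv2
from bench import status, vision, env
def shot(n,f):
    im,d=vision.get_image(n); cv2.imwrite('pics/'+f+'.png',im[:,:,::-1]); np.save('pics/'+f+'.npy',d); return im,d
def cal(n):
    c=vision.calibration(n); return np.array(c['intrinsics']),np.array(c['view'])
def pt(n,u,v,d):
    K,V=cal(n); p=np.linalg.inv(K)@[u,v,1]*d
    return (np.linalg.inv(V)@[*p,1])[:3]
def atz(n,u,v,z):
    K,V=cal(n); W=np.linalg.inv(V); r=W[:3,:3]@np.linalg.inv(K)@[u,v,1]; c=W[:3,3]
    return c+r*(z-c[2])/r[2]
def proj(n,p):
    K,V=cal(n); q=K@(V@[*p,1])[:3]; return q[:2]/q[2]
E
python3 - <<'E'
from h import *
for n in('top','scene'):
    shot(n,n+'1'); K,V=cal(n); print(n,K[0,0],np.linalg.inv(V)[:3].round(2).tolist())
print(status.get_obs())
E
```

```text
top 575.0017608177312 [[-0.01, -1.0, 0.04, 451.77], [-1.0, 0.01, -0.01, -14.37], [0.01, -0.04, -1.0, 1432.17]]
scene 598.0637053333982 [[0.86, 0.44, -0.27, 877.09], [0.52, -0.73, 0.44, -601.76], [-0.01, -0.52, -0.85, 1325.5]]
{'t': 0.1, 'joint_positions': array([ 1.16389971e+00,  2.45746689e-01,  1.55887422e+00,  2.66713673e-05,
        1.33872730e+00, -1.74065018e-01]), 'dq': array([-0.0004283 , -0.0020471 , -0.00455296, -0.00011237,  0.00016903,
       -0.00085196]), 'tau': array([-9.98705536e-05, -4.16910589e+01, -3.15529954e+01,  6.85957493e-02,
        3.09141772e-02, -2.17565366e-05]), 'ee_pos': array([149.74170061, 632.00335454, 229.46357835]), 'ee_rot': array([-3.64853656e-01, -3.11980193e+00,  2.62997515e-03]), 'ft_force': array([0.21408707, 0.42390042, 0.51606726]), 'torque': array([-0.04804525,  0.00101176, -0.05972684]), 'gripper_force': 0.0, 'grip_width': 0.9970518777659266}
```

View pics/top1.png

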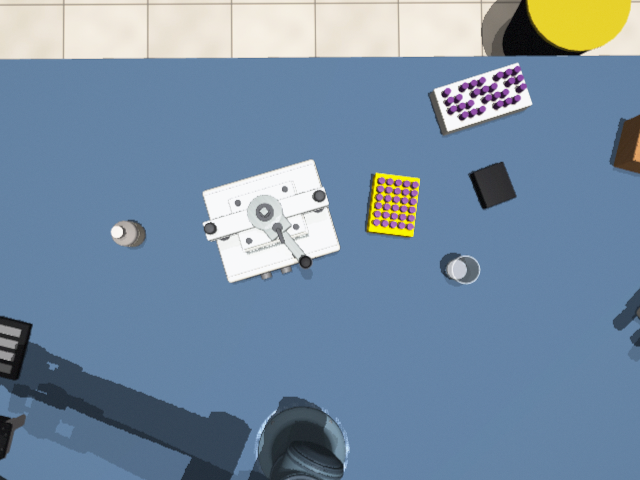

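View pics/scene1.png

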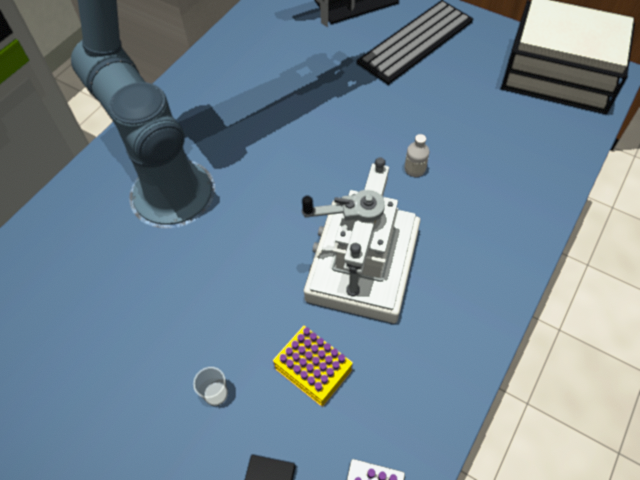

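```bash
python3 - <<'E'
from h import *
a=cv2.imread('pics/top1.png')[150:290,195:345]; b=cv2.imread('pics/scene1.png')[140:290,290:430]
a=cv2.resize(a,(400,373),interpolation=cv2.INTER_CUBIC);b=cv2.resize(b,(400,429),interpolation=cv2.INTER_CUBIC)
a=cv2.resize(cv2.imread('pics/top1.png')[175:275,220:340],(798,600)[0:1]*1+(600,) if 0 else (720,600),interpolation=cv2.INTER_CUBIC)
cv2.imwrite('pics/c1.png',a)
cv2.imwrite('pics/c2.png',cv2.resize(cv2.imread('pics/scene1.png')[150:300,290:430],(560,600),interpolation=cv2.INTER_CUBIC))
L=atz('top',210,229,286);R=atz('top',319.5,196,286);g=atz('top',305.5,262,319)
c=(L+R)/2; print(L,R,c,g,np.linalg.norm(L-R)); print(atz('top',264.5,211.5,298))
d=R-L; yaw=np.arctan2(-d[1],-d[0])-np.pi/2; print('yaw',yaw)
v=g-c; print('lever', np.arctan2(v[1],v[0])-(yaw+np.pi), np.hypot(*v[:2]))
E
```

```text
[525.12382165 176.43387535 286.        ] [589.35144497 -42.52665706 286.        ] [557.23763331  66.95360914 286.        ] [457.44160956 -13.36270842 319.        ] 228.18611340802576
[558.05877485  66.789609   298.        ]
yaw 0.28532605804407396
lever -5.8908475342332105 128.10135527134247
```

View pics/c1.png

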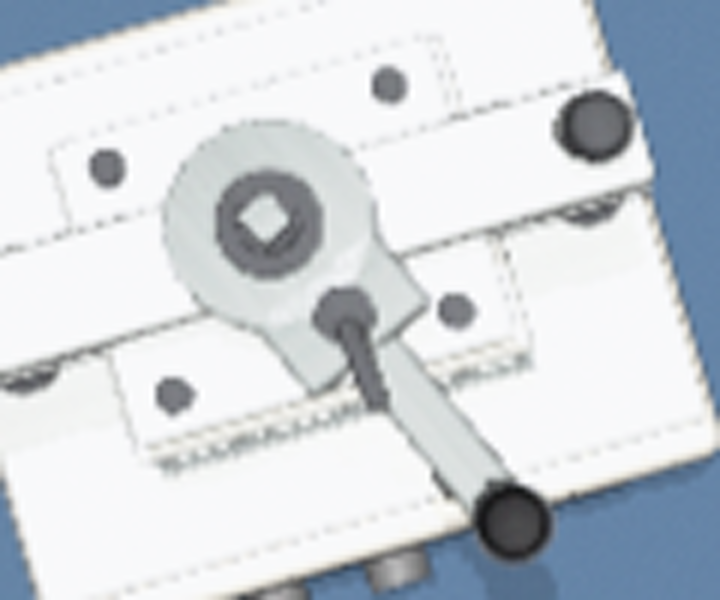

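View pics/c2.png

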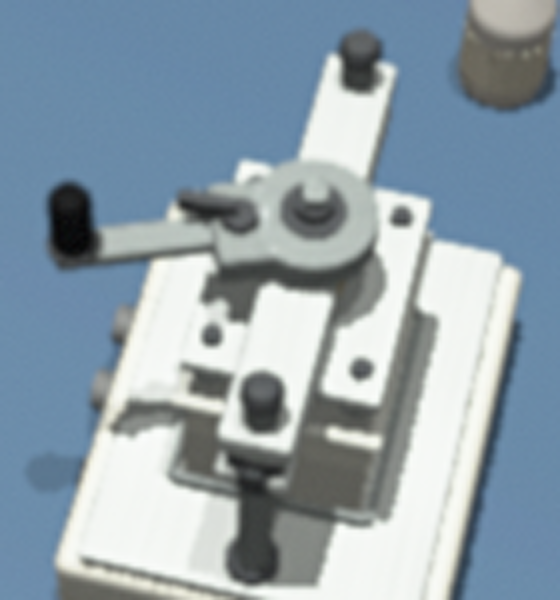

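The top view shows the spindle axis at about (557,67), yaw 0.285, and the lever at q≈+0.39. The grip is at about (457,-14), and the selector leans to the clockwise side. I'll raise the tool and go above the grip.

Emit:
arm_command([
  [[0,0,0.095],-0.14,0],
  [[0,0,0.095],-0.14,0],
  [[0,0,0.095],-0.14,0],
  [[0,0,0.095],-0.14,0],
  [[0.041,-0.086,0],-0.14,0],
  [[0.041,-0.086,0],-0.14,0],
  [[0.041,-0.086,0],-0.14,0],
  [[0.041,-0.086,0],-0.14,0],
], force=15)

```text
t: 0.9
ee_pos: [232.2, 458.7, 419.9]
ee_rot: [2.037, 2.392, -0.001]
ft_force: [0.9, 0.0, 0.1]
grip_width: 0.502
gripper_force: 0.0
```

Emit:
arm_command([
  [[0.041,-0.086,0],-0.14,0],
  [[0.041,-0.086,0],-0.14,0],
  [[0.041,-0.086,0],-0.14,0],
  [[0.041,-0.086,0],-0.14,0],
  [[0.041,-0.086,0],-0.07,0],
  [[0.041,-0.086,0],0,0],
  [[0.041,-0.086,0],0,0],
  [[0.041,-0.086,0],0,0],
])

```text
t: 1.7
ee_pos: [396.1, 114.6, 420.2]
ee_rot: [-2.698, -1.61, -0.0]
ft_force: [0.9, 0.5, -0.2]
grip_width: 0.499
gripper_force: 0.0
```

Emit:
arm_command([
  [[0.041,-0.086,0],0,0],
  [[0.041,-0.086,0],0,0],
  [[0.04,-0.086,0],0,0],
  [[0,0,0],0,0],
  [[0,0,0],0,0],
])

```text
t: 2.2
ee_pos: [456.9, -13.1, 419.8]
ee_rot: [-2.698, -1.607, 0.002]
ft_force: [-0.0, -0.1, -0.5]
grip_width: 0.501
gripper_force: 0.0
```

Emit:
arm_command([
  [[0,0,-0.07],0,0],
  [[0,0,-0.07],0,0],
  [[0,0,-0.05],0,0],
  [[0,0,-0.024],0,0],
  [[0,0,0],0,-1],
  [[0,0,0],0,-1],
  [[0,0,0],0,-1],
  [[0,0,0],0,-1],
], force=15)

```text
t: 3.0
ee_pos: [458.0, -12.5, 315.4]
ee_rot: [2.695, 1.609, 0.005]
ft_force: [1.4, 0.8, 2.1]
grip_width: 0.253
gripper_force: 15.0
```

```bash
cat >> h.py <<'E'
C=np.array([557.5,67.]);YAW=.285
def G(q,r=130): a=YAW+np.pi+q; return C+r*np.array([np.cos(a),np.sin(a)])
def arc(q0,q1,n):
    q=np.linspace(q0,q1,n+1); p=np.array([G(x) for x in q])/500
    print(np.diff(p.round(4),axis=0).round(4).tolist(),'turn',round(np.degrees(q1-q0)/n/60,4))
def lq():
    p=status.get_obs()['ee_pos']; v=p[:2]-C; return np.arctan2(v[1],v[0])%(2*np.pi)-YAW-np.pi, np.hypot(*v)
E
python3 - <<'E'
from h import *
print(lq()); arc(.392,-.208,8)
E
```

```text
(np.float64(0.38887306565918633), np.float64(127.34272477116318))
[[-0.0116, 0.0157], [-0.0104, 0.0164], [-0.0092, 0.0172], [-0.0078, 0.0179], [-0.0065, 0.0184], [-0.0051, 0.0188], [-0.0037, 0.0191], [-0.0022, 0.0194]] turn -0.0716
```

Emit:
arm_command([
  [[-0.0116,0.0157,0],-0.0716,-1],
  [[-0.0104,0.0164,0],-0.0716,-1],
  [[-0.0092,0.0172,0],-0.0716,-1],
])

```text
t: 3.3
ee_pos: [443.0, 11.7, 315.4]
ee_rot: [2.86, 1.29, 0.009]
ft_force: [6.9, -1.4, 0.6]
grip_width: 0.251
gripper_force: 15.0
```

Emit:
arm_command([
  [[-0.0078,0.0179,0],-0.0716,-1],
  [[-0.0065,0.0184,0],-0.0716,-1],
  [[-0.0051,0.0188,0],-0.0716,-1],
])

```text
t: 3.6
ee_pos: [433.6, 39.3, 315.4]
ee_rot: [2.986, 0.962, 0.01]
ft_force: [8.5, -2.7, -0.7]
grip_width: 0.251
gripper_force: 15.0
```

Emit:
arm_command([
  [[-0.0037,0.0191,0],-0.0716,-1],
  [[-0.0022,0.0194,0],-0.0716,-1],
])

```text
t: 3.8
ee_pos: [430.8, 58.4, 315.4]
ee_rot: [3.05, 0.735, 0.011]
ft_force: [7.9, -1.8, -0.9]
grip_width: 0.254
gripper_force: 15.0
```

```bash
python3 - <<'E'
from h import *
print(lq()); shot('top','t2')
a=cv2.imread('pics/t2.png')[185:265,215:315]
cv2.imwrite('pics/c3.png',cv2.resize(a,(600,480),interpolation=cv2.INTER_CUBIC))
E
```

```text
(np.float64(-0.21709777111963113), np.float64(126.97163249292866))
```

View pics/c3.png

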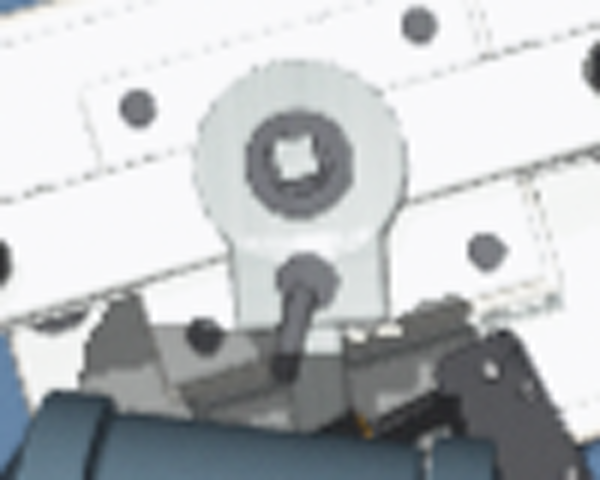

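```bash
cat >> h.py <<'E'
def sq(f):
    im=cv2.imread('pics/'+f+'.png',0); u,v=proj('top',[*C,298]).round().astype(int)
    a=cv2.resize(im[v-7:v+8,u-7:u+8],None,fx=12,fy=12,interpolation=cv2.INTER_CUBIC)
    _,b=cv2.threshold(a,165,255,0); n,l,s,_=cv2.connectedComponentsWithStats(b); k=l[90,90]
    c,_=cv2.findContours((l==k).astype(np.uint8),0,1); r=cv2.minAreaRect(max(c,key=cv2.contourArea)); return r, (u,v), k
E
python3 - <<'E'
from h import *
print(sq('top1'));print(sq('t2')); arc(-.217,-.817,8)
for f in('top1','t2'):
    d=np.load('pics/'+f+'.npy')
    for p in([231.0+38/6*0,0],): pass
    # carriage bolts: rear-left & rear-right from crops
    for (u,v) in ((238,203),(285,189)): print(f,d[v-3:v+4,u-3:u+4].round(0)[::2].tolist())
E
```

```text
(((86.75000762939453, 72.75000762939453), (79.90306854248047, 79.19595336914062), 45.0), (np.int64(264), np.int64(212)), np.int32(3))
(((85.68379211425781, 74.79397583007812), (82.32575225830078, 80.73716735839844), 74.84593200683594), (np.int64(264), np.int64(212)), np.int32(3))
[[-0.0006, 0.0195], [0.0009, 0.0195], [0.0023, 0.0194], [0.0038, 0.0191], [0.0052, 0.0188], [0.0065, 0.0183], [0.008, 0.0178], [0.0092, 0.0172]] turn -0.0716
top1 [[1223.0, 1213.0, 1216.0, 1216.0, 1219.0, 1218.0, 1222.0], [1216.0, 1217.0, 1212.0, 1213.0, 1213.0, 1217.0, 1217.0], [1218.0, 1212.0, 1217.0, 1213.0, 1217.0, 1218.0, 1219.0], [1220.0, 1220.0, 1219.0, 1222.0, 1216.0, 1215.0, 1222.0]]
top1 [[1224.0, 1220.0, 1215.0, 1215.0, 1228.0, 1221.0, 1223.0], [1219.0, 1214.0, 1216.0, 1213.0, 1216.0, 1209.0, 1227.0], [1218.0, 1216.0, 0.0, 1218.0, 1217.0, 1217.0, 1221.0], [1224.0, 1222.0, 1221.0, 1219.0, 1223.0, 1223.0, 1221.0]]
t2 [[1223.0, 1222.0, 0.0, 1217.0, 1224.0, 1224.0, 1226.0], [1219.0, 1219.0, 1221.0, 1218.0, 1213.0, 1219.0, 1222.0], [1213.0, 1219.0, 1215.0, 1216.0, 1216.0, 1218.0, 1221.0], [1225.0, 1222.0, 1222.0, 1217.0, 1222.0, 1221.0, 1223.0]]
t2 [[1225.0, 1227.0, 1223.0, 1220.0, 1227.0, 1230.0, 1225.0], [1222.0, 1220.0, 1221.0, 1218.0, 1220.0, 1219.0, 1221.0], [1216.0, 1217.0, 1224.0, 1217.0, 1218.0, 1216.0, 1224.0], [1226.0, 1224.0, 1222.0, 1222.0, 1225.0, 1224.0, 1223.0]]
```

Emit:
arm_command([
  [[0.0034,0.0195,0],-0.0716,-1],
  [[0.0009,0.0195,0],-0.0716,-1],
  [[0.0023,0.0194,0],-0.0716,-1],
  [[0.0038,0.0191,0],-0.0716,-1],
])

```text
t: 4.25
ee_pos: [434.1, 97.1, 315.4]
ee_rot: [3.127, 0.271, 0.002]
ft_force: [-3.0, -3.7, 4.7]
grip_width: 0.249
gripper_force: 15.0
```

Emit:
arm_command([
  [[0.0052,0.0188,0],-0.0716,-1],
  [[0.0065,0.0183,0],-0.0716,-1],
  [[0.008,0.0178,0],-0.0716,-1],
  [[0.0092,0.0172,0],-0.0716,-1],
])

```text
t: 4.65
ee_pos: [448.6, 133.4, 315.4]
ee_rot: [3.133, -0.198, 0.002]
ft_force: [-2.6, -3.6, 3.8]
grip_width: 0.252
gripper_force: 15.0
```

```bash
cat >> h.py <<'E'
def bolts(f,n=8):
    if n:
        S=[vision.get_image('top') for _ in range(n)]; im=S[0][0][:,:,::-1]; cv2.imwrite('pics/'+f+'.png',im); d=np.array([s[1] for s in S])
    else: im=cv2.imread('pics/'+f+'.png'); d=np.load('pics/'+f+'.npy')[None]
    g=im.max(2); d=np.where(d==0,np.nan,d)
    for (u,v) in ((238,203),(285,189)):
        Y,X=np.mgrid[v-6:v+7,u-6:u+7]; w=g[v-6:v+7,u-6:u+7].astype(float); D=np.nanmedian(d,0)[v-6:v+7,u-6:u+7] if 0 else np.nanmean(d,0)[v-6:v+7,u-6:u+7]
        m=(w<130)&(np.hypot(X-u,Y-v)<4.5); cu,cv=X[m].mean(),Y[m].mean(); r=np.hypot(X-cu,Y-cv)
        b=r<1.8; c=(r>3.8)&(r<5.5)&(w>200)
        Zb=pt('top',cu,cv,np.nanmean(D[b]))[2]; Zc=pt('top',cu,cv,np.nanmean(D[c]))[2]
        print(f,(cu.round(2),cv.round(2)),'bolt %.1f carr %.1f diff %.1f'%(Zb,Zc,Zb-Zc),m.sum(),c.sum())
    print('sq',sq(f)[0])
E
python3 - <<'E'
from h import *
print(lq()); bolts('top1',0);bolts('t2',0);bolts('t3')
E
```

```text
(np.float64(-0.8322298391307896), np.float64(127.54004105280224))
top1 (np.float64(237.25), np.float64(202.54)) bolt 220.9 carr 214.5 diff 6.3 24 46
top1 (np.float64(284.05), np.float64(188.79)) bolt 220.9 carr 213.8 diff 7.1 19 50
sq ((86.75000762939453, 72.75000762939453), (79.90306854248047, 79.19595336914062), 45.0)
t2 (np.float64(237.25), np.float64(202.75)) bolt 217.3 carr 212.1 diff 5.2 20 51
t2 (np.float64(284.17), np.float64(188.94)) bolt 217.3 carr 212.2 diff 5.0 18 49
sq ((85.68379211425781, 74.79397583007812), (82.32575225830078, 80.73716735839844), 74.84593200683594)
t3 (np.float64(237.25), np.float64(202.75)) bolt 215.4 carr 209.4 diff 6.0 20 51
t3 (np.float64(284.18), np.float64(188.82)) bolt 215.1 carr 209.5 diff 5.6 17 53
sq ((86.26722717285156, 74.56826782226562), (77.42280578613281, 82.7958755493164), 25.64100456237793)h.py:33: RuntimeWarning: Mean of empty slice
  Y,X=np.mgrid[v-6:v+7,u-6:u+7]; w=g[v-6:v+7,u-6:u+7].astype(float); D=np.nanmedian(d,0)[v-6:v+7,u-6:u+7] if 0 else np.nanmean(d,0)[v-6:v+7,u-6:u+7]
```

Clockwise grips: the carriage went from 214.1 to 209.5 mm. I'll finish this stroke.

```bash
python3 - <<'E'
from h import *
arc(-.832,-1.28,6); arc(-1.28,0,8); arc(0,1.28,8);print(status.get_obs()['joint_positions'])
E
```

```text
[[0.0107, 0.0162], [0.0119, 0.0154], [0.013, 0.0144], [0.0141, 0.0134], [0.015, 0.0123], [0.0158, 0.0112]] turn -0.0713
[[-0.0329, -0.0254], [-0.0285, -0.0302], [-0.0233, -0.0344], [-0.0175, -0.0377], [-0.0113, -0.04], [-0.0047, -0.0413], [0.0018, -0.0415], [0.0085, -0.0407]] turn 0.1528
[[0.0148, -0.0388], [0.0208, -0.036], [0.0263, -0.0322], [0.0311, -0.0275], [0.0351, -0.0223], [0.0382, -0.0164], [0.0403, -0.0101], [0.0414, -0.0036]] turn 0.1528
[ 4.66372824e-02 -2.60744698e-01  1.90667519e+00 -4.92521782e-04
  1.49395639e+00  1.74030809e+00]
```

Emit:
arm_command([
  [[0.0107,0.0162,0],-0.0713,-1],
  [[0.0119,0.0154,0],-0.0713,-1],
  [[0.013,0.0144,0],-0.0713,-1],
  [[0.0141,0.0134,0],-0.0713,-1],
  [[0.015,0.0123,0],-0.0713,-1],
  [[0.0158,0.0112,0],-0.0713,-1],
])

```text
t: 5.65
ee_pos: [488.3, 175.7, 315.4]
ee_rot: [-3.013, 0.888, 0.002]
ft_force: [-5.6, -0.3, 6.2]
grip_width: 0.251
gripper_force: 15.0
```

```bash
python3 - 2>/dev/null <<'E'
from h import *
print(lq()); bolts('t4'); q=lq()[0]; arc(q,q+1.2,10); arc(q+1.2,q+2.4,10);print(status.get_obs()['joint_positions'][[0,5]])
E
```

```text
(np.float64(-1.288904474273666), np.float64(128.80023629284878))
t4 (np.float64(237.38), np.float64(202.76)) bolt 214.7 carr 207.9 diff 6.8 21 51
t4 (np.float64(284.24), np.float64(188.76)) bolt 215.1 carr 207.9 diff 7.3 17 49
sq ((86.75, 73.25), (79.19595336914062, 79.90306091308594), 45.0)
[[-0.0252, -0.0183], [-0.023, -0.0211], [-0.0202, -0.0238], [-0.0172, -0.026], [-0.014, -0.0278], [-0.0106, -0.0294], [-0.0069, -0.0303], [-0.0033, -0.0311], [0.0004, -0.0311], [0.0042, -0.0309]] turn 0.1146
[[0.0078, -0.0302], [0.0115, -0.029], [0.0147, -0.0275], [0.018, -0.0255], [0.0209, -0.0231], [0.0235, -0.0205], [0.0258, -0.0175], [0.0277, -0.0143], [0.0293, -0.0109], [0.0303, -0.0073]] turn 0.1146
[0.12600955 2.26711569]
```

Emit:
arm_command([
  [[-0.0252,-0.0183,0],0.1146,-1],
  [[-0.023,-0.0211,0],0.1146,-1],
  [[-0.0202,-0.0238,0],0.1146,-1],
  [[-0.0172,-0.026,0],0.1146,-1],
  [[-0.014,-0.0278,0],0.1146,-1],
  [[-0.0106,-0.0294,0],0.1146,-1],
  [[-0.0069,-0.0303,0],0.1146,-1],
  [[-0.0033,-0.0311,0],0.1146,-1],
])

```text
t: 6.85
ee_pos: [430.6, 70.6, 315.4]
ee_rot: [3.079, 0.614, 0.014]
ft_force: [11.2, 1.0, -0.1]
grip_width: 0.252
gripper_force: 15.0
```

Emit:
arm_command([
  [[0.0004,-0.0311,0],0.1146,-1],
  [[0.0042,-0.0309,0],0.1146,-1],
  [[0.0078,-0.0302,0],0.1146,-1],
  [[0.0115,-0.029,0],0.1146,-1],
  [[0.0147,-0.0275,0],0.1146,-1],
  [[0.018,-0.0255,0],0.1146,-1],
  [[0.0209,-0.0231,0],0.1146,-1],
  [[0.0235,-0.0205,0],0.1146,-1],
])

```text
t: 7.65
ee_pos: [481.3, -36.3, 315.3]
ee_rot: [2.448, 1.968, 0.015]
ft_force: [6.3, 10.2, 2.5]
grip_width: 0.248
gripper_force: 15.0
```

Emit:
arm_command([
  [[0.0258,-0.0175,0],0.1146,-1],
  [[0.0277,-0.0143,0],0.1146,-1],
])

```text
t: 7.85
ee_pos: [507.6, -52.0, 315.3]
ee_rot: [2.195, 2.247, 0.012]
ft_force: [3.1, 9.1, 5.0]
grip_width: 0.251
gripper_force: 15.0
```

```bash
python3 - 2>/dev/null <<'E'
from h import *
print(lq()); bolts('t5'); q=lq()[0]; arc(q,q-2.16,24);print(status.get_obs()['joint_positions'][[0,5]])
E
```

```text
(np.float64(0.8888595628402829), np.float64(129.03002100123967))
t5 (np.float64(237.38), np.float64(202.76)) bolt 215.3 carr 208.0 diff 7.3 21 51
t5 (np.float64(284.19), np.float64(188.69)) bolt 214.9 carr 208.0 diff 6.9 16 51
sq ((87.0, 73.5), (79.90306091308594, 79.90306091308594), 45.0)
[[-0.0211, 0.0101], [-0.0201, 0.0119], [-0.019, 0.0137], [-0.0177, 0.0153], [-0.0162, 0.0169], [-0.0146, 0.0182], [-0.013, 0.0195], [-0.0111, 0.0205], [-0.0093, 0.0215], [-0.0073, 0.0223], [-0.0052, 0.0228], [-0.0032, 0.0231], [-0.0011, 0.0234], [0.001, 0.0234], [0.0031, 0.0231], [0.0052, 0.0229], [0.0072, 0.0222], [0.0092, 0.0215], [0.0111, 0.0206], [0.0129, 0.0195], [0.0146, 0.0183], [0.0161, 0.0169], [0.0177, 0.0154], [0.0189, 0.0137]] turn -0.0859
[-0.32750243 -0.34733315]
```

Emit:
arm_command([
  [[-0.0195,0.014,0],-0.0859,-1],
  [[-0.0201,0.0119,0],-0.0859,-1],
  [[-0.019,0.0137,0],-0.0859,-1],
  [[-0.0177,0.0153,0],-0.0859,-1],
  [[-0.0162,0.0169,0],-0.0859,-1],
  [[-0.0146,0.0182,0],-0.0859,-1],
  [[-0.013,0.0195,0],-0.0859,-1],
  [[-0.0111,0.0205,0],-0.0859,-1],
])

```text
t: 9.05
ee_pos: [442.6, 11.8, 315.3]
ee_rot: [2.848, 1.317, 0.015]
ft_force: [12.6, 1.7, -1.6]
grip_width: 0.25
gripper_force: 15.0
```

Emit:
arm_command([
  [[-0.0093,0.0215,0],-0.0859,-1],
  [[-0.0073,0.0223,0],-0.0859,-1],
  [[-0.0052,0.0228,0],-0.0859,-1],
  [[-0.0032,0.0231,0],-0.0859,-1],
  [[-0.0011,0.0234,0],-0.0859,-1],
  [[0.001,0.0234,0],-0.0859,-1],
  [[0.0031,0.0231,0],-0.0859,-1],
  [[0.0052,0.0229,0],-0.0859,-1],
])

```text
t: 9.85
ee_pos: [434.4, 101.4, 315.3]
ee_rot: [3.128, 0.228, 0.014]
ft_force: [9.4, -6.1, 0.0]
grip_width: 0.248
gripper_force: 15.0
```

```bash
python3 - 2>/dev/null <<'E'
from h import *
print(lq()); bolts('t6',12)
E
```

```text
(np.float64(-0.5578901870168176), np.float64(127.79072032329532))
t6 (np.float64(237.45), np.float64(202.86)) bolt 215.2 carr 202.9 diff 12.3 22 51
t6 (np.float64(284.29), np.float64(188.94)) bolt 215.0 carr 202.8 diff 12.3 17 53
sq ((86.89190673828125, 75.70474243164062), (78.0591049194336, 78.35255432128906), 33.023868560791016)
```

Emit:
arm_command([
  [[0.0092,0.0222,0],-0.0859,-1],
  [[0.0092,0.0215,0],-0.0859,-1],
  [[0.0111,0.0206,0],-0.0859,-1],
  [[0.0129,0.0195,0],-0.0859,-1],
  [[0,0,0],0,-1],
])

```text
t: 10.95
ee_pos: [454.7, 144.0, 315.3]
ee_rot: [3.122, -0.329, 0.008]
ft_force: [3.4, -4.4, 3.5]
grip_width: 0.245
gripper_force: 15.0
```

```bash
python3 - 2>/dev/null <<'E'
from h import *
print(lq()); bolts('t7',12)
E
```

```text
(np.float64(-0.9280346804817796), np.float64(128.40765601289922))
t7 (np.float64(237.45), np.float64(202.86)) bolt 214.8 carr 201.5 diff 13.3 22 51
t7 (np.float64(284.24), np.float64(188.76)) bolt 215.0 carr 198.9 diff 16.2 17 49
sq ((86.68528747558594, 74.87248229980469), (80.64571380615234, 81.52113342285156), 48.62148666381836)
```

Emit:
arm_command([
  [[0,0,0],0,0],
  [[0,0,0],0,0],
  [[0,0,0],0,0],
  [[0,0,0.05],0,0],
  [[0,0,0.08],0,0],
  [[0,0,0.08],0,0],
  [[-0.06,0.06,0.03],0,0],
  [[-0.06,0.06,0],0,0],
])

```text
t: 12.35
ee_pos: [393.0, 205.2, 436.3]
ee_rot: [-3.122, 0.333, -0.006]
ft_force: [-0.2, 0.1, -0.0]
grip_width: 0.503
gripper_force: 0.0
```

Emit:
arm_command([
  [[-0.03,0.08,0],0,0],
  [[-0.03,0.08,0],0,0],
  [[-0.03,0.08,0],0,0],
  [[0,0.08,0],0,0],
  [[0,0.08,0],0,0],
  [[0,0.08,0],0,0],
  [[0,0,0],0,0],
])

```text
t: 13.05
ee_pos: [346.7, 447.7, 431.2]
ee_rot: [3.123, -0.323, -0.005]
ft_force: [0.1, -1.0, -0.3]
grip_width: 0.501
gripper_force: 0.0
```

```bash
python3 - 2>/dev/null <<'E'
from h import *
bolts('t8',12); shot('scene','s8')
cv2.imwrite('pics/c4.png',np.hstack([cv2.resize(cv2.imread('pics/t8.png')[150:290,195:345],(400,373)),cv2.resize(cv2.imread('pics/s8.png')[150:290,280:430],(400,373))]))
E
```

```text
t8 (np.float64(237.45), np.float64(202.86)) bolt 215.1 carr 201.5 diff 13.6 22 51
t8 (np.float64(284.24), np.float64(188.76)) bolt 215.0 carr 199.1 diff 16.0 17 49
sq ((86.50413513183594, 75.11005401611328), (80.84244537353516, 81.53046417236328), 49.184913635253906)
```

View pics/c4.png

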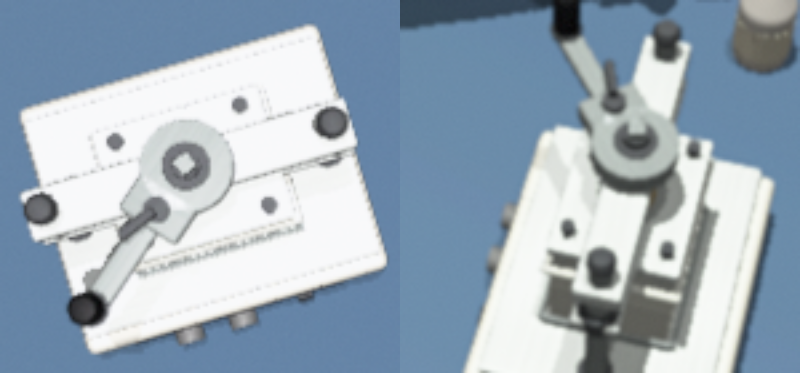

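The clear view shows all four bolts standing out of the carriage, with the rack in place. The squeeze is about 7.8 mm, so I'll hand in.

```bash
python3 -c "
from bench import env; print(env.sign_off())"
```

```text
the job is handed in; nothing more can be done
None
```

I wound the pressure plate down onto the tube caps until the springs were squeezed about 7.8 mm (half is 8 mm, measured from the depth images). The lever already gripped the lowering way, so the reversing lever stayed as it was. The arm is clear of the mixer, and the job is handed in with no verdict returned.

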